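Clamp a board in the cam jig

ROBOT

A 6-joint arm with a two-finger parallel gripper is mounted at the origin on the work surface. World frame = base frame: x ahead of the robot, y to its left, z up, the work surface at z = 0. Lengths are in m, angles in rad, forces in N, time in s.
With the tool pointing down it reaches from about 0.375 to 0.975 m from the base axis. Payload 3.8 kg.
Tool frame: the origin (TCP) lies at the very end of the fingers, on their centre line; the grasp point (between the pads) lies bot.hold_point_z behind it (bot.hold_point_z is the distance from the TCP to the grasp point, in m); z points along the fingers, y is the line along which they close (so a half turn about z gives the same grasp; the last joint's range is limited). The gripper opens to 85 mm and grips with 20 to 120 N. Pads are 22 mm wide; open, the fingers measure 114 mm over their backs; the gripper's body (76 mm by 85 mm) begins 54 mm behind the grasp point. The pads swing forward as they close: fully open they stand 13 mm farther back than shut.
Start: joints at [-1.242, 0.264, 1.604, -0, 1.274, -0.037], TCP at [0.241, -0.63, 0.231] pointing down, gripper open.
Joint ranges: [-2.63, 2.63], [-0.94, 2.18], [0.31, 2.57], [-1.31, 4.45], [0, 2.66], [-2.55, 2.55]. Speed limits (rad/s): [2.57, 2.57, 3.14, 3.14, 3.14, 3.14].

INTERFACE

Orientations are given as a rotation vector (axis times angle).
In Python, from workcell import bot gives the robot as it stands.
- The arm moves only by the shell command python3 jog.py 'ROWS' [OPENING] [FORCE]. ROWS is a JSON list of rows, 1 to 5 of them, each an object with the fields tx, ty, tz (the shift in m), turn (a turn about the tool's z in rad); a field left out counts as zero; each row shifts and turns the commanded pose from where the row before left it, along the tool's axes as they then stand; what a row does not reach is not made up. A row lasts 1/8 s, in which the tool goes at most 0.0625 m and 0.188 rad, less where a joint would pass 70% of its speed; a pose out of reach is approached as far as the arm can. OPENING is the opening from 0.0 (shut) to 1.0 (fully open), set as the command begins (- or left out keeps the last). The fingers move at their own pace and stop on an object; FORCE is the grip in N (left out, the last holds). Time passes only in rows, so rows that do not move let the fingers close. It prints the time, the measured TCP pose, the force, the opening and the grip force at its end. Input that does not fit is refused with a message, and nothing moves.
- bot.read_state(): the state, without advancing time (a new reading comes with each control period).
- bot.read_camera(name): name is "side" or "top" or "wrist"; returns the picture (420x560x3 uint8, red, green, blue); there is no depth.
- bot.camera_info(name): a dict with "intrinsics" (3x3 intrinsics, pixels), "extrinsics" (4x4, takes a point from camera to world coordinates). Camera axes: x right, y down, z forward; pixel columns grow to the right and rows downward; lengths in m; the calibration is good to about 2 mm. A picture is of the moment at which its call begins: read the wrist's pose just before it. camera_info takes no time and is no camera call; for the wrist camera it gives the pose at the moment of the call.
- bot.finish_job(): hands the job in; it is judged then, once.
The state is a dict: "time": time; "q": joint angles; "joint_vel": joint speeds; "joint_torque": joint torques, N m; "tool_pos": TCP position; "tcp_rot": TCP orientation; "wrist_force": force on the tool from outside, world axes, zero at the start; "torque": the same for the moment, N m; "width": opening from 0.0 (shut) to 1.0 (fully open); "grip_force": force on a finger pad.
Only numpy, scipy, OpenCV 4.12 (cv2) and the standard library are available. Lean on these libraries where they do the work, as an engineer would, in place of code of your own. Each camera call takes 0.05 s, during which the arm holds its last target. There are 200 camera calls.

TASK

With a fingertip, push the loose board along the jig's fence until its end butts against the end stop. Then push the arm of the cam lever round clockwise (seen from above), as far as it goes, so that the cam clamps the board flush against the fence. Only push: do not lift or tip the board, and leave the tools and other things on the bench where they are.

Things in the scene. Friction and masses are not known exactly. Their poses are not given: they have to be found in the camera images.
- jig: clamping jig screwed to the bench: plywood deck 270 (x) x 370 (y) x 18 mm high. Origin at the centre of its underside; x points away from the robot, y to the left, along the fence. The end stop, a block 75 x 22 mm, 32 above the deck, has its stopping face (looks to -y) at jig y = +130 mm, centred on jig x = -55 mm. It does not move
- fence: wooden fence fixed to the jig along its near (robot) side, 20 x 340 mm, 30 high above the deck, running along jig y; origin under its centre; its working face looks to +x and lies 10 mm from its origin, at jig x = -85 mm
- board: loose wooden board, 60 (x) x 220 (y) x 40 mm high, about 0.3 kg, flat on the deck between fence and cam. Origin at the centre of its underside (jig z = 18 mm), y along its length. Starts 30 to 80 mm short of the end stop (to -y), 2 to 6 mm off the fence. Butted on the stop and flush on the fence: origin at jig x = -55, y = +20 mm. Slides at 1 to 2 N
- cam_lever (a joint): turn of the wooden cam lever about its upright pivot, rad, growing clockwise seen from above. Starts at 0 to 0.45 (open, pointing away from the robot); hard stop at 1.75 (closed, nearly parallel to the board, pointing to jig -y). At value q the arm points at angle 0.2 - q from jig +x towards +y. It stays where it is left; about 1 N at the grip turns it, a few N at the end
- cam_pivot (a point): on the lever's upright pivot axis at mid height of the arm, 48 mm above the bench; at jig x = 10.4, y = 20 mm. The round cam about it (radius 24, off centre by 12 mm) meets the board somewhere between 0.6 and 1.45 rad, presses it to the fence and drags it slightly to +y
- lever_grip (a point): point on the lever arm's centre line, 105 mm out from the pivot, 48 mm above the bench. The arm is a bar 18 mm wide and 16 mm high (40 to 56 mm above the bench, 22 mm clear of the deck); its rounded end, 22 mm thick, goes from 84 to 136 mm out
- glue: white glue bottle, 54 mm across, 130 tall, origin under its centre; stays where it is
- bench_dog: steel bench dog (headed pin), 32 mm across, 62 tall, standing on the jig's deck at its right far corner; stays
- chisel: chisel lying on the bench beyond the jig, 250 mm long, 22 high; stays
- offcut: wood offcut block 50 x 45 x 60 tall, on the bench left of the jig; stays
- screw_jar: screw jar, 60 mm across, 75 tall, on the bench right of the jig; stays
- mallet: wooden carver's mallet standing on its head, 92 mm across, 245 tall, on the left; stays
- square: try square lying flat, 110 x 170 mm, 18 high, on the right; stays

How it is judged:
On the way, in this order (a step that is already met when the one before it is completed fails the run):
1. the board's end is butted against the end stop (within 4 mm) while the lever is still open (below 0.9 rad) (y of board in the frame of jig between 0.016 and 0.024 m and value of joint cam_lever below 0.9 rad), for 0.2 s.
2. the lever is pushed round to its closed end (above 1.55 rad) with the board still at the stop (y of board in the frame of jig between 0.016 and 0.024 m and value of joint cam_lever above 1.55 rad), for 0.2 s.
At the end, for the whole second after the job is handed in: The board lies flat and still on the deck, its end within 4 mm of the end stop, its side flush on the fence (within 2.5 mm and 0.02 rad) and pressed on it with more than 2 N, and the cam lever is past 1.55 rad (all of step 2 and x of board in the frame of jig between -0.0575 and -0.0525 m and z of board in the frame of jig between 0.014 and 0.022 m and angle between the y axis of board and the y axis of jig, either way round below 0.02 rad and contact force between board and fence above 2 N and linear speed of board below 0.01 m/s); the robot touches nothing.
It fails at once if the board is lifted more than 12 mm off the deck or tipped more than 0.2 rad (z of board in the frame of jig above 0.03 m or angle between board's own z axis and vertical above 0.2 rad).
It fails at once if a bystander is moved more than 20 mm (distance of any of glue, bench_dog, chisel, offcut, screw_jar, mallet, square from where it was at the start of the episode above 0.02 m).
It also fails if it takes over 53 s, if anything falls off the work surface, if the arm or the gripper's body presses on something with over 40 N, if the wrist force passes 120 N, or if a joint passes its speed limit or range.

## Working session

There is one attempt and no reset: what is moved stays moved. The work goes in short steps, Python scripts to look and compute and a shell command to move; the robot and the scene stay as the last step left them, time stands still between calls to the robot, and variables do not carry over. Pictures are saved under pics/ and viewed, at most 10 in all, crops included, and the job is handed in when it is done.

```bash
ls; mkdir -p pics
python3 - <<'E'
from workcell import bot
import cv2, numpy as np
for n in ("top","side"):
    im=bot.read_camera(n); cv2.imwrite(f"pics/{n}0.png",im[:,:,::-1])
    c=bot.camera_info(n); print(n,np.round(c["intrinsics"],1).tolist(),np.round(c["extrinsics"],3).tolist())
s=bot.read_state(); print(s["time"],s["tool_pos"],s["tcp_rot"],bot.hold_point_z)
E
```

```text
jog.py
pics
workcell.py
top [[430.1, 0.0, 279.8], [0.0, 430.1, 208.5], [0.0, 0.0, 1.0]] [[0.008, -0.998, 0.068, 0.474], [-1.0, -0.007, 0.005, -0.036], [-0.004, -0.068, -0.998, 1.616], [0.0, 0.0, 0.0, 1.0]]
side [[487.8, 0.0, 278.8], [0.0, 487.8, 210.8], [0.0, 0.0, 1.0]] [[0.941, -0.203, 0.27, 0.189], [-0.338, -0.544, 0.768, -1.136], [-0.009, -0.814, -0.58, 0.915], [0.0, 0.0, 0.0, 1.0]]
0.1 [ 0.24121938 -0.62969927  0.23006264] [-3.08718671e+00 -5.71077496e-01  5.06783943e-04] 0.0187
```

View pics/top0.png

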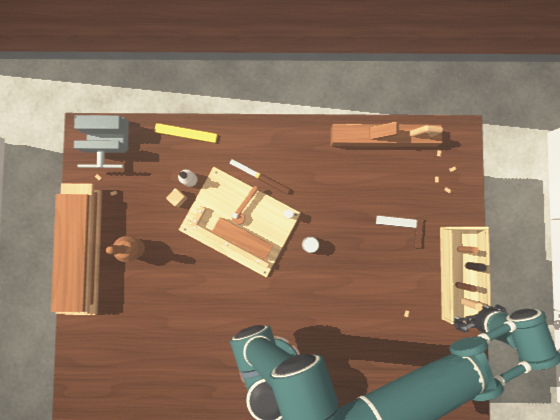

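View pics/side0.png

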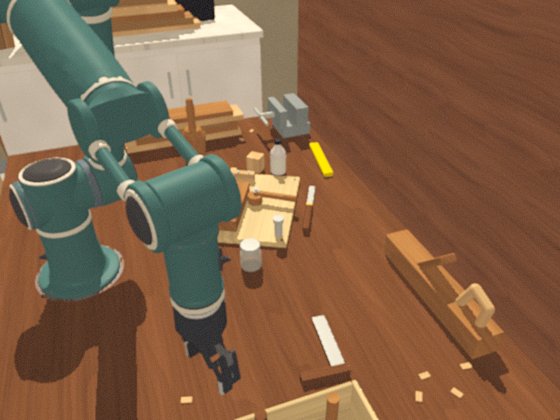

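The top view shows the jig centred at about px (240,221), turned in the plane. The board runs from about (213,222) to (275,257), and the lever arm goes from its pivot near (237,216) up to (255,190). The side view is partly blocked by the arm. I'll segment and enlarge the top view.

```bash
cat > h.py <<'E'
from workcell import bot
import cv2, numpy as np
def ray(name,uv,z):
    c=bot.camera_info(name);K=np.array(c["intrinsics"]);E=np.array(c["extrinsics"])
    uv=np.atleast_2d(np.array(uv,float))
    d=(np.c_[uv,np.ones(len(uv))]@np.linalg.inv(K).T)@E[:3,:3].T
    o=E[:3,3]; return (o+d*((z-o[2])/d[:,2])[:,None])[:,:2]
def proj(name,P):
    c=bot.camera_info(name);K=np.array(c["intrinsics"]);E=np.linalg.inv(np.array(c["extrinsics"]))
    p=(np.atleast_2d(P)@E[:3,:3].T+E[:3,3])@K.T; return p[:,:2]/p[:,2:]
E
python3 - <<'E'
from h import *
im=cv2.imread("pics/top0.png")
c=im[155:285,165:325]; cv2.imwrite("pics/crop0.png",cv2.resize(c,None,fx=4.6,fy=4.6,interpolation=cv2.INTER_CUBIC))
hsv=cv2.cvtColor(im,cv2.COLOR_BGR2HSV)
for p in [(225,190),(245,240),(246,202),(205,235),(290,230),(237,216)]: print(p,hsv[p[1],p[0]])
E
```

```text
(225, 190) [ 26  64 246]
(245, 240) [ 13 134 217]
(246, 202) [ 12 132 220]
(205, 235) [ 26  66 247]
(290, 230) [ 24  77 251]
(237, 216) [ 17  43 178]
```

View pics/crop0.png

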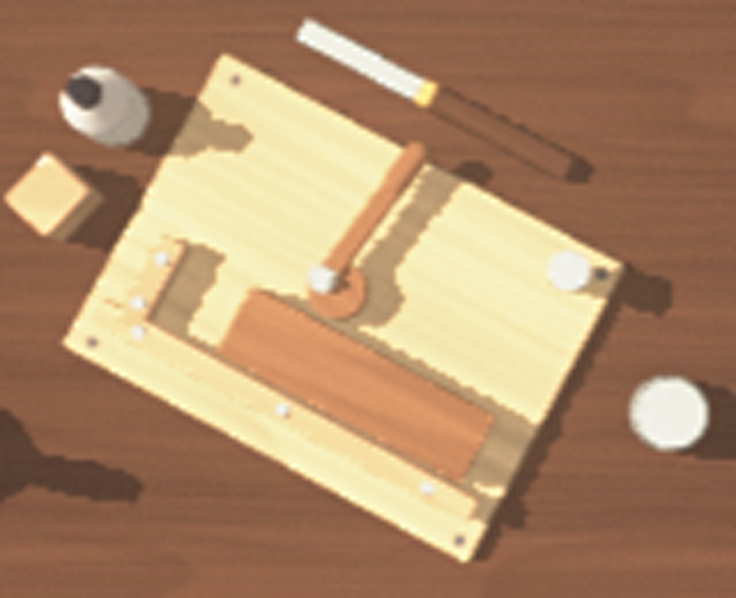

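The crop shows the deck corners at (221,54), (623,265), (470,562) and (64,343). The board top has corners (255,290), (495,413), (465,478) and (220,357). The lever pivot is at about (325,280), its tip at about (416,150), and the stop's face runs along (185,245)-(150,322).

```bash
cat >> h.py <<'E'
def fitrect(P,L):  # rigid fit local->world
    L=np.array(L,float);P=np.array(P);a=L-L.mean(0);b=P-P.mean(0)
    th=np.arctan2((a[:,0]*b[:,1]-a[:,1]*b[:,0]).sum(),(a*b).sum())
    R=np.array([[np.cos(th),-np.sin(th)],[np.sin(th),np.cos(th)]]);t=P.mean(0)-R@L.mean(0)
    return th,R,t,np.linalg.norm(L@R.T+t-P,axis=1)*1e3
def px(l): return (np.array(l,float)+.5)/4.6-.5+[165,155]
E
python3 - <<'E'
from h import *
im=cv2.imread("pics/top0.png");hsv=cv2.cvtColor(im,cv2.COLOR_BGR2HSV)
jc=ray("top",px([(221,54),(623,265),(470,562),(64,343)]),.018)
th,R,t,e=fitrect(jc,[(.135,.185),(.135,-.185),(-.135,-.185),(-.135,.185)])
print("jig",th,t,e)
J=lambda P:((np.atleast_2d(P)-t)@R*1e3).round(1)
bc=ray("top",px([(255,290),(495,413),(465,478),(220,357)]),.058)
print("board corners",J(bc).tolist(),"mean",J(bc.mean(0)))
th2,_,_,e2=fitrect(bc,[(.03,.11),(.03,-.11),(-.03,-.11),(-.03,.11)]);print("rel ang",th2-th,e2)
print("pivot",J(ray("top",px([(323,280)]),.062)),"tip",J(ray("top",px([(416,148)]),.056)))
print("stop face",J(ray("top",px([(185,245),(150,322)]),.05)).tolist())
print("dog",J(ray("top",px([(568,270)]),.08)))
print("pivot world",R@[.0104,.02]+t,"fence ends",(R@np.array([[-.095,-.095],[.17,-.17]])+t[:,None]).T)
def m(lo,hi):
    k=cv2.inRange(hsv,lo,hi);M=np.zeros_like(k);M[155:285,165:325]=k[155:285,165:325];return M
k=m((5,100,175),(18,190,255))
for c in cv2.findContours(k,0,2)[0]:
    if cv2.contourArea(c)>60: print(cv2.contourArea(c),J(ray("top",cv2.boxPoints(cv2.minAreaRect(c)),.057)).tolist())
E
```

```text
jig -0.4779921056073889 [0.53510134 0.12143664] [1.5350319  1.34346104 1.70889827 2.29242358]
board corners [[-22.0, 63.5], [-19.1, -149.2], [-74.9, -152.1], [-81.3, 62.8]] mean [[-49.3 -43.8]]
rel ang 0.02249612688357777 [3.41510507 4.47848644 2.99383568 2.79886793]
pivot [[10.  19.2]] tip [[136.8   4.3]]
stop face [[-16.7, 130.8], [-83.4, 126.2]]
dog [[ 105.9 -147.8]]
pivot world [0.55353565 0.13441108] fence ends [[0.52894844 0.31608284]
 [0.37254937 0.01418992]]
1654.5 [[-83.8, 139.9], [148.1, 129.4], [129.8, -192.2], [-100.0, -179.1]]
```

```bash
cat >> h.py <<'E'
from scipy.spatial.transform import Rotation as Ro
TH=-.478;T0=np.array([.5351,.1214]);RJ=np.array([[np.cos(TH),-np.sin(TH)],[np.sin(TH),np.cos(TH)]])
def where(): 
    s=bot.read_state();M=Ro.from_rotvec(s["tcp_rot"]).as_matrix();p=np.array(s["tool_pos"])
    print("t",round(s["time"],2),"jig mm",((p[:2]-T0)@RJ*1e3).round(1),"z",round(p[2]*1e3,1),"xaz-jig",round(np.arctan2(M[1,0],M[0,0])-TH,3),"F",np.round(s["wrist_force"],1),"w",round(s["width"],2),"q1,q6",round(s["q"][0],2),round(s["q"][5],2))
    return p,M
def go(jx,jy,z):
    p,M=where();g=np.r_[RJ@[jx/1e3,jy/1e3]+T0,z/1e3];print("tool delta mm",(M.T@(g-p)*1e3).round(1))
E
python3 jog.py '[{"tx": 0.036,"ty": -0.05},{"tx": 0.036,"ty": -0.05},{"tx": 0.036,"ty": -0.05},{"tx": 0.036,"ty": -0.05},{"tx": 0.036,"ty": -0.05}]' 0
python3 jog.py '[{"tx": 0.036,"ty": -0.05},{"tx": 0.036,"ty": -0.05},{"tx": 0.036,"ty": -0.05},{"tx": 0.036,"ty": -0.05},{"tx": 0.036,"ty": -0.05}]'
python3 jog.py '[{"turn": -0.18},{"turn": -0.18},{"turn": -0.18},{"turn": -0.18},{"turn": -0.18}]'
python3 jog.py '[{"turn": -0.18},{"turn": -0.18},{"turn": -0.18},{"turn": -0.18},{"turn": -0.18}]'
python3 -c "
from h import *
go(-52,-192,100)"
```

```text
time: 0.72
tool_pos: [0.3201, -0.3304, 0.2308]
tcp_rot: [-3.089, -0.57, -0.0]
wrist_force: [1.5, 0.3, 0.6]
width: 0.002
grip_force: 0.0
time: 1.35
tool_pos: [0.3987, -0.0327, 0.2312]
tcp_rot: [3.089, 0.571, 0.001]
wrist_force: [1.3, -0.5, 0.2]
width: 0.005
grip_force: 0.0
time: 1.98
tool_pos: [0.3984, -0.0345, 0.2308]
tcp_rot: [-2.527, -1.866, 0.001]
wrist_force: [0.0, 0.4, -0.6]
width: 0.002
grip_force: 0.0
time: 2.6
tool_pos: [0.3983, -0.0346, 0.2308]
tcp_rot: [-1.464, -2.779, 0.0]
wrist_force: [-0.2, -0.2, 0.1]
width: 0.001
grip_force: 0.0
t 2.6 jig mm [ -49.7 -201.4] z 230.8 xaz-jig 2.65 F [-0.2 -0.2  0.1] w 0.0 q1,q6 -0.15 -0.75
tool delta mm [  6.4   7.3 130.8]
```

```bash
python3 jog.py '[{"tz": 0.03,"turn": -0.165},{"tz": 0.03,"turn": -0.165},{"tx": 0.002,"tz": 0.03,"turn": -0.165},{"tz": 0.03},{"tz": 0.03}]'
python3 jog.py '[{"tz": 0.025},{"tz": 0.02},{}]'
python3 - <<'E'
from h import *
go(-52,-192,32)
for n in ("wrist","top"): cv2.imwrite(f"pics/{n}1.png",bot.read_camera(n)[:,:,::-1])
im=np.hstack([cv2.imread("pics/wrist1.png")[:, :],cv2.resize(cv2.imread("pics/top1.png")[155:285,165:325],(517,420))]);cv2.imwrite("pics/c1.png",cv2.resize(im,(800,312)))
E
```

```text
time: 3.22
tool_pos: [0.3968, -0.0334, 0.0801]
tcp_rot: [-0.748, -3.051, -0.0]
wrist_force: [0.4, 0.6, -0.9]
width: -0.002
grip_force: 0.0
time: 3.6
tool_pos: [0.3949, -0.0331, 0.0346]
tcp_rot: [-0.747, -3.047, 0.001]
wrist_force: [0.6, 0.9, 0.2]
width: -0.003
grip_force: 0.0
t 3.6 jig mm [ -53.4 -201.7] z 34.6 xaz-jig 3.139 F [0.6 0.9 0.2] w -0.0 q1,q6 -0.15 -1.24
tool delta mm [-1.4  9.7  2.5]
```

View pics/c1.png

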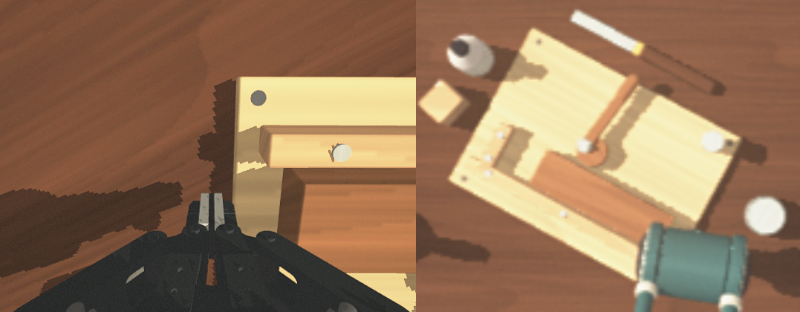

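The wrist view shows the shut fingertips at (210,205), just short of the board's end, which lies at cols 285-300. The fence is above it, at rows 127-167. The fingers are in line with the board, so I'll push along tool +y (jig +y).

```bash
python3 jog.py '[{"tx": -0.003,"ty": 0.012,"tz": 0.002},{"ty": 0.012},{"ty": 0.010},{"ty": 0.010},{"ty": 0.010}]'
python3 -c "
from h import *
where()"
python3 jog.py '[{"ty": 0.010},{"ty": 0.010},{"ty": 0.008},{}]'
python3 - <<'E'
from h import *
where()
cv2.imwrite("pics/wrist2.png",bot.read_camera("wrist")[:,:,::-1])
E
```

```text
time: 4.32
tool_pos: [0.4251, 0.0133, 0.0346]
tcp_rot: [0.747, 3.051, -0.001]
wrist_force: [-2.3, -3.8, 3.7]
width: 0.002
grip_force: 2.2
t 4.33 jig mm [ -47.9 -146.5] z 34.6 xaz-jig 3.139 F [-2.3 -3.8  3.7] w 0.0 q1,q6 -0.03 -1.12
time: 4.82
tool_pos: [0.4382, 0.0389, 0.0341]
tcp_rot: [0.748, 3.051, 0.002]
wrist_force: [-0.4, -0.3, 0.8]
width: -0.003
grip_force: 0.0
t 4.83 jig mm [ -48.1 -117.9] z 34.1 xaz-jig 3.139 F [-0.4 -0.3  0.8] w -0.0 q1,q6 0.03 -1.06
```

View pics/wrist2.png

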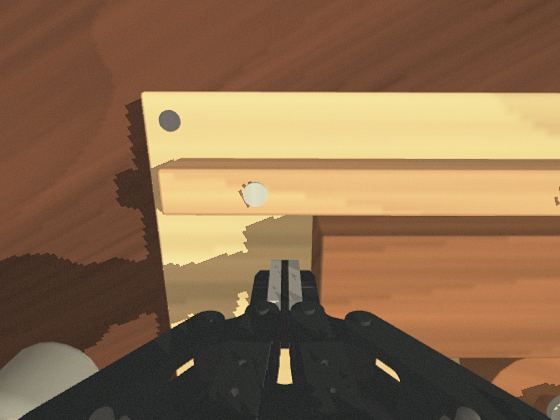

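The wrist view shows the board's end edge (top) at col ~322 with its near corner at (322,236). The fingertip is at (285,280), against the end. The fence's top edge runs along row 214. I'll measure the board end.

Run:
```python
from h import *
J=lambda P:((np.atleast_2d(P)-T0)@RJ*1e3).round(1)
print(J(ray("wrist",[(322,236),(322,310),(559,236)],.058)),J(ray("wrist",[(160,214),(559,214)],.048)),J(ray("wrist",[(142,93)],.018)))
```

```text
[[ -79.1 -103.6]
 [ -45.3 -102.5]
 [ -78.8  -11. ]] [[ -85.  -169.7]
 [ -84.5   -4.5]] [[-133.  -182.9]]
```

The jig check agrees: the fence edge reads -85 and its end -169.7. The board end is at y = -103.6, so it has 13.6 mm to go.

```bash
python3 jog.py '[{"ty": 0.006},{"ty": 0.005},{"ty": 0.002},{}]'
python3 -c "
from h import *
where()"
python3 jog.py '[{"ty": 0.001},{"ty": 0.001},{}]'
python3 - <<'E'
from h import *
where()
im=bot.read_camera("wrist")[:,:,::-1];cv2.imwrite("pics/wrist3.png",im)
g=cv2.cvtColor(im,cv2.COLOR_BGR2GRAY)[245:262,280:380].mean(0);d=np.diff(cv2.blur(g[None],(3,1))[0]);i=np.argsort(-abs(d))[:8];print([(280+int(k),round(d[k],1)) for k in sorted(i)])
E
```

```text
time: 5.38
tool_pos: [0.444, 0.0497, 0.0343]
tcp_rot: [0.748, 3.051, 0.001]
wrist_force: [-0.2, 0.5, -0.5]
width: 0.004
grip_force: 0.0
t 5.38 jig mm [ -47.9 -105.6] z 34.3 xaz-jig 3.139 F [-0.2  0.5 -0.5] w 0.0 q1,q6 0.06 -1.03
time: 5.75
tool_pos: [0.4447, 0.0511, 0.0343]
tcp_rot: [0.748, 3.051, -0.0]
wrist_force: [-1.6, -1.3, 0.1]
width: 0.0
grip_force: 0.9
t 5.75 jig mm [ -47.9 -104. ] z 34.3 xaz-jig 3.139 F [-1.6 -1.3  0.1] w 0.0 q1,q6 0.06 -1.03
[(309, np.float64(-23.8)), (310, np.float64(-22.9)), (311, np.float64(-18.8)), (318, np.float64(7.2)), (319, np.float64(12.5)), (320, np.float64(15.5)), (321, np.float64(13.0)), (322, np.float64(7.3))]
```

```bash
python3 jog.py '[{"ty": 0.0015},{}]'
python3 -c "
from h import *
where()"
python3 jog.py '[{"ty": 0.0015},{},{}]'
python3 -c "
from h import *
where()"
```

```text
time: 6.05
tool_pos: [0.4448, 0.0514, 0.0343]
tcp_rot: [-0.746, -3.051, 0.004]
wrist_force: [-3.3, -7.4, 2.9]
width: -0.004
grip_force: 3.8
t 6.05 jig mm [ -48.  -103.7] z 34.3 xaz-jig 3.14 F [-3.3 -7.4  2.9] w -0.0 q1,q6 0.06 -1.03
time: 6.42
tool_pos: [0.4448, 0.0515, 0.0343]
tcp_rot: [-0.745, -3.05, 0.008]
wrist_force: [-5.0, -12.6, 5.4]
width: -0.002
grip_force: 6.9
t 6.42 jig mm [ -48.1 -103.6] z 34.3 xaz-jig 3.14 F [ -5.  -12.6   5.4] w -0.0 q1,q6 0.06 -1.03
```

Held by the stop: the TCP stays put while the force rises to 13 N. Now I'll back off, lift, and move round to the +y side of the lever arm.

```bash
python3 jog.py '[{"ty": -0.006},{"ty": -0.008},{"tz": -0.03},{"tz": -0.03},{"tz": -0.025}]'
python3 jog.py '[{"tx": -0.04,"ty": 0.042},{"tx": -0.04,"ty": 0.042},{"tx": -0.04,"ty": 0.042},{"tx": -0.04,"ty": 0.042},{}]'
python3 - <<'E'
from h import *
go(112,46,32)
for n in ("wrist","top"): cv2.imwrite(f"pics/{n}4.png",bot.read_camera(n)[:,:,::-1])
im=np.hstack([cv2.imread("pics/wrist4.png"),cv2.resize(cv2.imread("pics/top4.png")[155:285,165:325],(517,420))]);cv2.imwrite("pics/c4.png",cv2.resize(im,(800,312)))
E
```

```text
time: 7.05
tool_pos: [0.4399, 0.0415, 0.1205]
tcp_rot: [0.748, 3.05, 0.001]
wrist_force: [0.4, -0.3, 0.5]
width: -0.003
grip_force: 0.0
time: 7.68
tool_pos: [0.6625, 0.1177, 0.1181]
tcp_rot: [0.746, 3.051, 0.002]
wrist_force: [-1.1, 0.8, -0.7]
width: 0.002
grip_force: 0.0
t 7.67 jig mm [114.8  55.3] z 118.1 xaz-jig 3.14 F [-1.1  0.8 -0.7] w 0.0 q1,q6 0.14 -0.95
tool delta mm [ 2.9 -9.4 86.1]
```

View pics/c4.png

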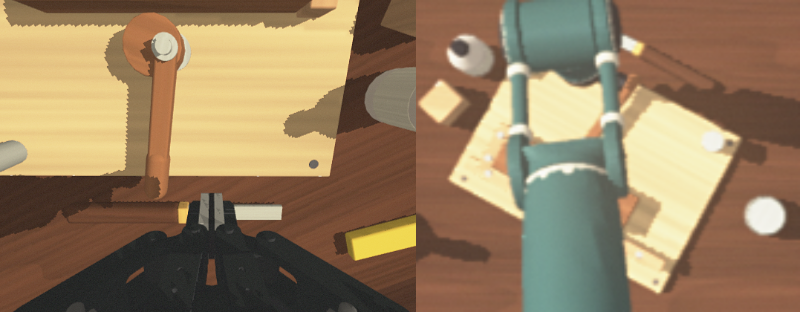

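The wrist view shows the lever pivot at (165,46) and the arm end at (157,192) in the picture. The fingertip at (210,215) is to the right (jig +y) of the arm. I'll check these in the jig frame.

Run:
```python
from h import *
J=lambda P:((np.atleast_2d(P)-T0)@RJ*1e3).round(1)
k=1077/800
p=np.array([(163,90),(158,160),(156,196),(167,165)])*k
print(J(ray("wrist",p,.056)),"glue",J(ray("wrist",[(370*k,100*k)],.1)))
```

```text
[[ 42.   13.2]
 [102.1   4.8]
 [137.8   0.4]
 [106.9  12.6]] glue [[ 46.4 154.9]]
```

```bash
python3 jog.py '[{"ty": -0.008,"tz": 0.03},{"tz": 0.03},{"tz": 0.024},{"tx": 0.001,"turn": 0.08},{"turn": 0.08}]'
python3 jog.py '[{"ty": -0.008},{"ty": -0.006},{}]'
python3 -c "
from h import *
go(113.6,31.3,34)"
```

```text
time: 8.4
tool_pos: [0.6522, 0.1091, 0.0351]
tcp_rot: [-0.994, -2.979, 0.001]
wrist_force: [0.0, -0.0, 0.4]
width: 0.004
grip_force: 0.0
time: 8.78
tool_pos: [0.6455, 0.0978, 0.0356]
tcp_rot: [-0.989, -2.982, 0.0]
wrist_force: [-0.1, -0.0, 0.3]
width: 0.003
grip_force: 0.0
t 8.78 jig mm [108.9  29.8] z 35.6 xaz-jig 2.979 F [-0.1 -0.   0.3] w 0.0 q1,q6 0.11 -0.82
tool delta mm [-4.4  2.2  1.6]
```

```bash
python3 jog.py '[{"tx": -0.004,"ty": -0.002,"tz": 0.003},{"tx": -0.002,"ty": -0.010,"turn": 0.1},{"tx": -0.002,"ty": -0.010,"turn": 0.1},{"tx": -0.002,"ty": -0.010,"turn": 0.1}]'
python3 - <<'E'
from h import *
p,M=where(); a=np.arctan2(M[1,0],M[0,0])-TH-np.pi
d=(p[:2]-T0)@RJ-[.0104,.02]; u=np.array([np.cos(a),np.sin(a)]);n=np.array([-u[1],u[0]]);print("a",a,"r,s",d@u*1e3,d@n*1e3)
E
```

```text
time: 9.28
tool_pos: [0.6332, 0.0684, 0.0323]
tcp_rot: [1.428, 2.797, 0.002]
wrist_force: [0.5, 2.2, 0.6]
width: 0.005
grip_force: 0.7
t 9.28 jig mm [111.5  -2. ] z 32.3 xaz-jig 2.676 F [0.5 2.2 0.6] w 0.0 q1,q6 0.07 -0.56
a -0.46583147618356957 r,s 100.16177780687161 25.77849596466813
```

In contact with about 2 N on the arm, and r and s are as planned. I'll carry on round the arc.

```bash
cat >> h.py <<'E'
def lev():
    p,M=where(); a=(np.arctan2(M[1,0],M[0,0])-TH)%(2*np.pi)-np.pi
    d=(p[:2]-T0)@RJ-[.0104,.02]; u=np.array([np.cos(a),np.sin(a)]);n=np.array([-u[1],u[0]]);print("a",a.round(3),"r,s",(d@u*1e3).round(1),(d@n*1e3).round(1),"q~",round(.2-np.arctan2(d[1],d[0])+np.arcsin(.0253/np.hypot(*d)),3))
E
python3 jog.py '[{"tx": -0.002,"ty": -0.010,"turn": 0.1},{"tx": -0.002,"ty": -0.010,"turn": 0.1},{"tx": -0.002,"ty": -0.010,"turn": 0.1},{"tx": -0.002,"ty": -0.010,"turn": 0.1}]'
python3 -c "
from h import *
lev()"
python3 jog.py '[{"tx": -0.002,"ty": -0.010,"turn": 0.1},{"tx": -0.002,"ty": -0.010,"turn": 0.1},{"tx": -0.002,"ty": -0.010,"turn": 0.1}]'
python3 -c "
from h import *
lev()"
```

```text
time: 9.78
tool_pos: [0.6019, 0.043, 0.0324]
tcp_rot: [1.955, 2.458, 0.003]
wrist_force: [2.2, 2.7, -0.8]
width: 0.002
grip_force: 1.1
t 9.78 jig mm [ 95.3 -38.9] z 32.4 xaz-jig 2.276 F [ 2.2  2.7 -0.8] w 0.0 q1,q6 0.03 -0.2
a -0.866 r,s 99.9 26.6 q~ 1.053
time: 10.15
tool_pos: [0.5739, 0.0332, 0.0326]
tcp_rot: [2.299, 2.137, 0.005]
wrist_force: [5.7, 1.0, -4.0]
width: -0.001
grip_force: 2.6
t 10.15 jig mm [ 75.1 -60.5] z 32.6 xaz-jig 1.976 F [ 5.7  1.  -4. ] w -0.0 q1,q6 0.01 0.09
a -1.166 r,s 99.4 27.7 q~ 1.341
```

```bash
python3 jog.py '[{"tx": -0.002,"ty": -0.010,"turn": 0.1},{"tx": -0.002,"ty": -0.010,"turn": 0.1},{}]'
python3 -c "
from h import *
lev()"
python3 jog.py '[{"tx": -0.002,"ty": -0.010,"turn": 0.1},{"tx": -0.002,"ty": -0.008,"turn": 0.08},{}]'
python3 -c "
from h import *
lev()"
```

```text
time: 10.52
tool_pos: [0.5551, 0.0311, 0.0332]
tcp_rot: [2.497, 1.899, 0.009]
wrist_force: [7.3, -1.0, -3.7]
width: 0.002
grip_force: 3.4
t 10.53 jig mm [ 59.3 -71. ] z 33.2 xaz-jig 1.778 F [ 7.3 -1.  -3.7] w 0.0 q1,q6 0.01 0.28
a -1.363 r,s 99.1 29.1 q~ 1.525
time: 10.9
tool_pos: [0.5383, 0.0323, 0.0338]
tcp_rot: [2.655, 1.666, 0.012]
wrist_force: [7.6, -2.7, -3.8]
width: 0.003
grip_force: 4.5
t 10.9 jig mm [ 43.8 -77.6] z 33.8 xaz-jig 1.599 F [ 7.6 -2.7 -3.8] w 0.0 q1,q6 0.01 0.47
a -1.543 r,s 98.5 30.6 q~ 1.689
```

```bash
python3 jog.py '[{"ty": -0.004},{"ty": -0.003},{}]'
python3 -c "
from h import *
lev()"
python3 jog.py '[{"ty": -0.002},{"ty": -0.002},{}]'
python3 - <<'E'
from h import *
lev()
for n in ("wrist","top"): cv2.imwrite(f"pics/{n}5.png",bot.read_camera(n)[:,:,::-1])
im=np.hstack([cv2.imread("pics/wrist5.png"),cv2.resize(cv2.imread("pics/top5.png")[155:285,165:325],(517,420))]);cv2.imwrite("pics/c5.png",cv2.resize(im,(800,312)))
E
```

```text
time: 11.28
tool_pos: [0.533, 0.0342, 0.0337]
tcp_rot: [2.652, 1.667, 0.013]
wrist_force: [11.4, -8.3, -6.4]
width: -0.003
grip_force: 7.0
t 11.28 jig mm [ 38.2 -78.3] z 33.7 xaz-jig 1.6 F [11.4 -8.3 -6.4] w -0.0 q1,q6 0.02 0.47
a -1.541 r,s 99.1 24.9 q~ 1.745
time: 11.65
tool_pos: [0.5328, 0.0344, 0.034]
tcp_rot: [2.646, 1.665, 0.02]
wrist_force: [20.5, -14.5, -15.4]
width: 0.0
grip_force: 12.0
t 11.65 jig mm [ 37.9 -78.3] z 34.0 xaz-jig 1.601 F [ 20.5 -14.5 -15.4] w 0.0 q1,q6 0.02 0.47
a -1.54 r,s 99.1 24.5 q~ 1.748
```

View pics/c5.png

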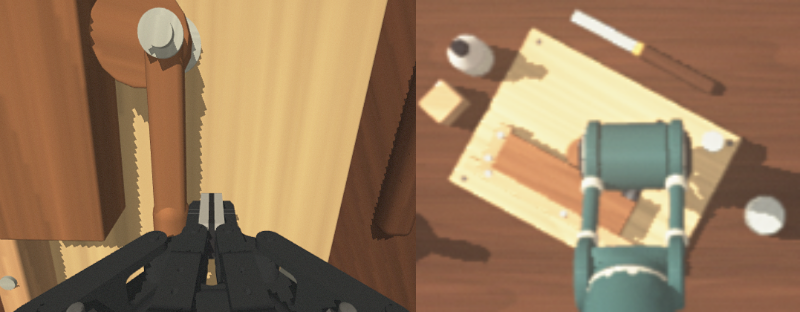

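The lever is on its hard stop: the TCP stays put while the force rises to 25 N, with q about 1.75. In the wrist view the arm hangs from its pivot at (160,33) parallel to the board. The top view shows the board against the stop at (500,140). Next I'll back off along tool +y, lift, move clear and check.

```bash
python3 jog.py '[{"ty": 0.010},{"ty": 0.010},{"ty": 0.005},{"tz": -0.04},{"tz": -0.05}]'
python3 jog.py '[{"tz": -0.05},{"tz": -0.03},{"tx": -0.06},{"tx": -0.06},{"tx": -0.06}]'
python3 jog.py '[{"tx": -0.06},{"tx": -0.06},{"tx": -0.04},{}]'
python3 - <<'E'
from h import *
where()
im=bot.read_camera("top")[:,:,::-1]
cv2.imwrite("pics/crop6.png",cv2.resize(im[155:285,165:325],None,fx=4.6,fy=4.6,interpolation=cv2.INTER_CUBIC))
E
```

```text
time: 12.38
tool_pos: [0.544, 0.0275, 0.1213]
tcp_rot: [-2.658, -1.669, 0.007]
wrist_force: [1.3, -1.1, -0.5]
width: -0.002
grip_force: 0.0
time: 13.0
tool_pos: [0.4666, -0.1356, 0.2023]
tcp_rot: [2.66, 1.672, 0.0]
wrist_force: [0.6, -0.6, 0.2]
width: 0.001
grip_force: 0.0
time: 13.5
tool_pos: [0.3967, -0.2806, 0.2021]
tcp_rot: [-2.664, -1.664, 0.001]
wrist_force: [-0.1, -0.2, -0.8]
width: -0.004
grip_force: 0.0
t 13.5 jig mm [  62.  -420.6] z 202.1 xaz-jig 1.595 F [-0.1 -0.2 -0.8] w -0.0 q1,q6 -0.67 -0.21
```

View pics/crop6.png

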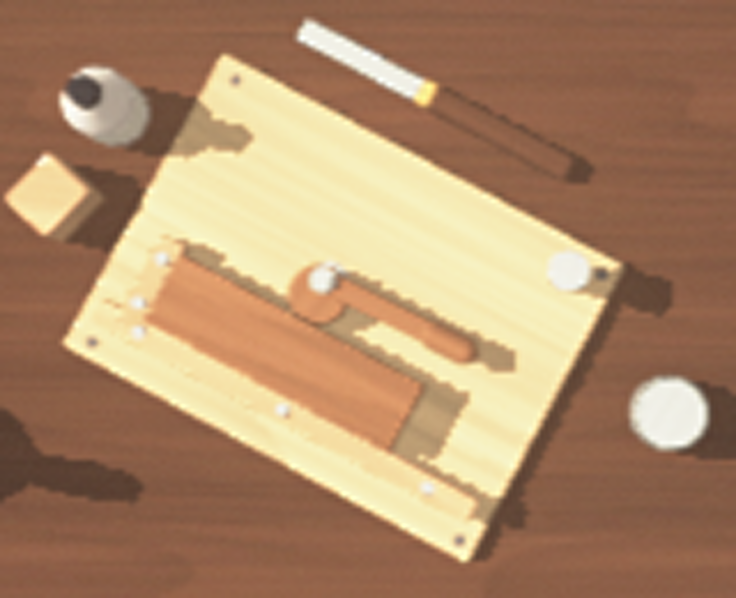

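The board now lies on the stop, corner at (185,255), and flush on the fence. The lever is closed and pointing to jig -y, with its end at (468,350). The bystanders haven't moved and the arm is clear, so I'm handing in.

```bash
python3 -c "
from h import *
J=lambda P:((np.atleast_2d(P)-T0)@RJ*1e3).round(1)
print(J(ray('top',px([(185,255),(425,385),(390,448),(150,320)]),.058)),J(ray('top',px([(472,352)]),.056)))
print(bot.finish_job())"
```

```text
[[-23.5 125.6]
 [-25.4 -90.2]
 [-81.7 -89.1]
 [-81.5 125.5]] [[  14.7 -110.7]]
the job is handed in; nothing more can be done
None
```

I pushed the board against the end stop, turned the cam lever to its hard stop (about 1.75 rad), moved the arm clear and handed the job in at about 13.5 s; the last picture shows the board at the stop and along the fence with nothing else moved, but I couldn't measure the clamping force on the fence and no verdict came back.

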